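# Draw the lath out of the cabinet

### The job

The small wooden cabinet lies on its back with its door half open and a loose lath lying inside. Swing the door all the way back on its stiff hinges, as far as it goes, then take the lath out: it is longer than the opening in the face frame, so tilt it and draw it out with one end up through the opening while the other end is still under the frame. Finish still gripping the lath, held still and level about 10 cm above the cabinet's face frame and touching nothing else, with the door still back and the tape measure and sanding block left where they are.

Things in the scene. Friction and masses are not known exactly. Their poses are not given: they have to be found in the camera images.
- cabinet: Fixed cabinet on its back, opening up, 160 x 334 x 62 mm. Origin: centre of its underside; x toward the hinge side (away from robot), y along its length. Inner floor z = 10 mm; inside 136 (x) x 310 (y) x 40 mm high; face frame on top, z = 50 to 62, with a centred opening 116 (x) x 226 (y): it overhangs the inside by 42 mm at each y end, 10 mm at each x side.
- cabinet_door (a joint): Door hinge angle, rad: 0 closed (flat on the face frame), 1.57 upright, 2.6 at its stop, laid back away from the robot about 30 degrees above level. Starts between 1.0 and 1.35. Stiff (friction about 0.25 N m): the door stays where it is left; pushing takes 3 to 5 N near its free edge.
- door_hinge (a point): Middle of the door's hinge line, at cabinet x = 80, y = 0, z = 62 mm; the line runs along the cabinet's y. The door's inner face lies in a plane through this line.
- door_edge (a point): Middle of the door's free edge, on its inner face, 150 mm from the hinge line. The door is 150 x 310 x 12 mm, with a 22 mm high wooden knob on its outer face 18 mm from this edge.
- lath: Planed wooden lath 28 (x) x 250 (y) x 12 (z) mm, about 70 g, lying flat on the cabinet's inner floor, roughly along the cabinet's y. Origin: centre of its underside; y along its length, z up. Grip it across its 28 mm width.
- lath_end_a (a point): Middle of the lath's end face at its own y = -125 mm, z = 6 mm.
- lath_end_b (a point): Middle of the lath's end face at its own y = +125 mm, z = 6 mm.
- tape_measure: Bystander: tape measure 36 x 78 x 63 mm, loose on the worktop to the left. Origin: centre of its underside.
- sanding_block: Bystander: cork sanding block 62 x 113 x 31 mm, loose on the worktop to the right. Origin: centre of its underside.

How it is judged:
On the way, in this order (a step that is already met when the one before it is completed fails the run):
1. the door is swung back to its stop (past 2.35 rad) (value of joint cabinet_door above 2.35 rad), for 0.2 s.
2. the lath is tilted through the opening: one end above the face frame, the other still below it (((z of lath_end_a in the frame of cabinet above 0.068 m and z of lath_end_b in the frame of cabinet below 0.05 m) or (z of lath_end_b in the frame of cabinet above 0.068 m and z of lath_end_a in the frame of cabinet below 0.05 m))), for 0.1 s.
At the end, for the whole second after the job is handed in: The gripper holds the lath at rest, its length level within 0.2 rad, both ends 60 to 198 mm above the face frame's top (62 mm), its middle within 200 mm of the cabinet's centre seen from above, not touching cabinet or door; the door stands past 2.35 rad (value of joint cabinet_door above 2.35 rad and z of lath_end_a in the frame of cabinet between 0.122 and 0.26 m and z of lath_end_b in the frame of cabinet between 0.122 and 0.26 m and angle between lath's own y axis and vertical between 1.37 and 1.77 rad and horizontal distance between lath and cabinet below 0.2 m and contact force between the fingers and lath above 0.5 N and contact force between lath and cabinet below 0.05 N and linear speed of lath below 0.02 m/s); the arm keeps its last pose, push and grip.
It fails at once if the tape measure is moved more than 20 mm (distance of tape_measure from where it was at the start of the episode above 0.02 m).
It fails at once if the sanding block is moved more than 20 mm (distance of sanding_block from where it was at the start of the episode above 0.02 m).
It also fails if it takes over 56 s, if anything falls off the work surface, if the arm or the gripper's body presses on something with over 40 N, if the wrist force passes 120 N, or if a joint passes its speed limit or range.

### The arm

A 7-joint arm with a two-finger parallel gripper is mounted at the origin on a cart in front of the work surface, level with it; the furniture and walls round the work are solid. World frame = base frame: x ahead of the robot, y to its left, z up, the work surface at z = 0. Lengths are in m, angles in rad, forces in N, time in s.
With the tool pointing down it reaches from about 0.425 to 0.875 m from the base axis. Payload 4.7 kg.
Tool frame: the origin (TCP) lies midway between the tips of the shut fingers; the grasp point (between the pads) lies ctrl.grasp_offset behind it (ctrl.grasp_offset is the distance from the TCP to the grasp point, in m); z points along the fingers, y is the line along which they close (so a half turn about z gives the same grasp; the last joint's range is limited). The gripper opens to 87 mm and grips with 3 to 60 N. Pads are 19 mm wide; open, the fingers measure 117 mm over their backs; the gripper's body (75 mm by 190 mm) begins 51 mm behind the grasp point.
Start: joints at [1.195, 0.321, -0.07, 1.45, 0.023, 1.371, -0.057], TCP at [0.247, -0.601, 0.2] pointing down, gripper open.
Joint ranges: [-2.86, 2.86], [-0.3, 2.09], [-1.38, 1.24], [0.06, 2.45], [-1.56, 4.7], [0.09, 2.05], [-2.69, 2.69]. Speed limits (rad/s): [2.57, 2.57, 3.14, 3.14, 3.14, 3.14, 3.14].

### API

Orientations are given as a rotation vector (axis times angle).
In Python, from bench import ctrl gives the robot as it stands. The module is installed in compiled form; this text tells all that it offers.
- The arm moves only by the tool jog_arm, never from a script. Its argument "moves" is one flat list of numbers, 7 for each row, row after row: the shift along the tool's x, y, z in units of 30 cm (1.0 is 30 cm), then the turn, a rotation vector about the tool's x, y, z in units of 60 degrees (1.0 is 60 degrees), then the gripper's target within -1 to 1 (fully open at 1, half-way at 0, shut at -1). In form: [x, y, z, wx, wy, wz, fingers, x, y, z, wx, wy, wz, fingers, ...]. A call has exactly 8 rows; each row is the pose to reach, as a shift and turn from the pose commanded when the call began, along the tool's axes at that moment; what a row does not reach only later rows make up. A row lasts 1/8 s, in which the tool goes at most 62.5 mm and 10.7 degrees, less where a joint would pass 70% of its speed; a pose out of reach is approached as far as the arm can. A call with a number of a shift or a turn outside -1 to 1 is refused whole. A call with a gripper value outside its range is refused whole. The fingers move at their own pace and stop on an object; "newtons" is the grip in N (left out, the last holds). Time passes only in rows, so rows that repeat a pose let the fingers close, or fill a call up. It gives the time, the measured TCP pose, the force, the opening and the grip force at its end, in the units of the state.
- ctrl.get_state(): the state, without advancing time (a new reading comes with each control period).
- ctrl.get_image(name): name is "side" or "top"; returns a dict with "pixels" (384x512x3 uint8, red, green, blue), "fx", "fy", "cx", "cy" (pixels), "xyz" and "rotation" of the camera in the world. Camera axes: x right, y up, looking along -z (the intrinsics and any distortion apply to the point x, -y, -z); pixel columns grow to the right and rows downward; lengths in m; the calibration is good to about 2 mm. A picture is of the moment at which its call begins. There is no depth.
- ctrl.close_job(): hands the job in; it is judged then, once.
The state is a dict: "time": time; "joint_positions": joint angles; "qd": joint speeds; "joint_torque": joint torques, N m; "position": TCP position; "tool_rot": TCP orientation; "ft_force": force on the tool from outside, world axes, zero at the start; "torque": the same for the moment, N m; "grip_width": opening from 0.0 (shut) to 1.0 (fully open); "grip_force": force on a finger pad.
Only numpy, scipy, OpenCV 4.12 (cv2) and the standard library are available. Lean on these libraries where they do the work, as an engineer would, in place of code of your own. Each camera call takes 0.05 s, during which the arm holds its last target. There are 200 camera calls.

## Working session

There is one attempt and no reset: what is moved stays moved. The work goes in short steps, Python scripts to look and compute and a tool call to move; the robot and the scene stay as the last step left them, time stands still between calls to the robot, and variables do not carry over. Pictures are saved under pics/ and viewed, at most 10 in all, crops included, and the job is handed in when it is done.

Besides the shell and the picture viewer there is one more tool, called as a command line: name --argument value ..., lists and objects as JSON in quotes. jog_arm: Moves the arm, as the interface text tells. Its arguments: {"type":"object","properties":{"moves":{"type":"array"},"newtons":{"type":"number"}},"required":["moves"]}

```bash
mkdir -p pics
cat > h.py <<'E'
import numpy as np, cv2
from scipy.spatial.transform import Rotation as R
from bench import ctrl
def snap(n,f):
    im=ctrl.get_image(n); cv2.imwrite('pics/'+f,cv2.cvtColor(im['pixels'],cv2.COLOR_RGB2BGR)); return im
def rot(im):
    r=np.array(im['rotation']); return r if r.shape==(3,3) else R.from_rotvec(r).as_matrix()
def ray(im,u,v):
    d=np.array([(u-im['cx'])/im['fx'],-(v-im['cy'])/im['fy'],-1.]); return np.array(im['xyz']),rot(im)@d
def atz(im,u,v,z):
    o,d=ray(im,u,v); return o+d*(z-o[2])/d[2]
def proj(im,p):
    c=rot(im).T@(np.array(p)-im['xyz']); return im['cx']+im['fx']*c[0]/-c[2], im['cy']-im['fy']*c[1]/-c[2]
E
python3 - <<'E'
from h import *
for n in('top','side'):
    im=snap(n,n+'0.png'); print(n,{k:v for k,v in im.items() if k!='pixels'})
print(ctrl.get_state(),ctrl.grasp_offset)
E
```

```text
top {'fx': 351.5935415306332, 'fy': 351.5935415306332, 'cx': 251.27769617357674, 'cy': 191.12036847735502, 'xyz': array([ 0.32403618, -0.01308281,  1.30544893]), 'rotation': array([ 0.14922588, -0.14449085, -1.58663321])}
side {'fx': 444.244767459017, 'fy': 444.244767459017, 'cx': 253.0613295040854, 'cy': 183.9875898873946, 'xyz': array([0.12468867, 1.2079942 , 0.90730113]), 'rotation': array([ 0.22867   , -1.35711451, -2.47382668])}
{'time': 0.1, 'joint_positions': array([ 1.19506335,  0.32176474, -0.07008512,  1.45154448,  0.02260709,
        1.37082291, -0.05690253]), 'qd': array([ 0.00022804, -0.00180686, -0.00079203, -0.00473896, -0.00060657,
        0.00165063,  0.0002843 ]), 'joint_torque': array([-4.34100375e-04, -4.92572844e+01, -4.05898690e-01, -3.13402355e+01,
       -6.41915831e-02,  3.94520047e-02,  4.53728796e-05]), 'position': array([ 0.24676685, -0.60075194,  0.19866491]), 'tool_rot': array([-3.08042980e+00, -6.08190904e-01,  6.87313843e-04]), 'ft_force': array([ 0.10419018, -0.15421524, -0.07540727]), 'torque': array([0.0531291 , 0.01040908, 0.0026495 ]), 'grip_force': 0.0, 'grip_width': 0.9956507935030379} 0.0187
```

View pics/top0.png

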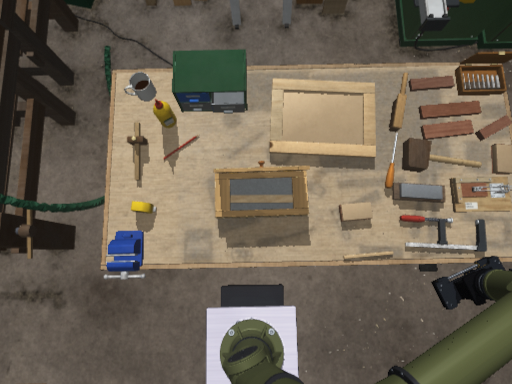

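View pics/side0.png

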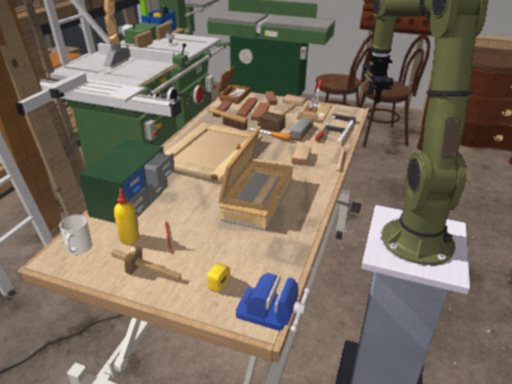

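The top view shows the cabinet at about u 217–308, v 168–217, with the knob at (262,163). The tape measure is at (142,207) and the sanding block at (355,212). The side view shows the door nearly upright. I'll enlarge both.

Run:
```python
import cv2
a=cv2.imread('pics/top0.png')[155:230,205:320]; cv2.imwrite('pics/tc.png',cv2.resize(a,None,fx=6.9,fy=6.9,interpolation=cv2.INTER_CUBIC))
a=cv2.imread('pics/side0.png')[125:235,205:305]; cv2.imwrite('pics/sc.png',cv2.resize(a,None,fx=5.4,fy=5.4,interpolation=cv2.INTER_CUBIC))
```

```text
(no output)
```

View pics/tc.png

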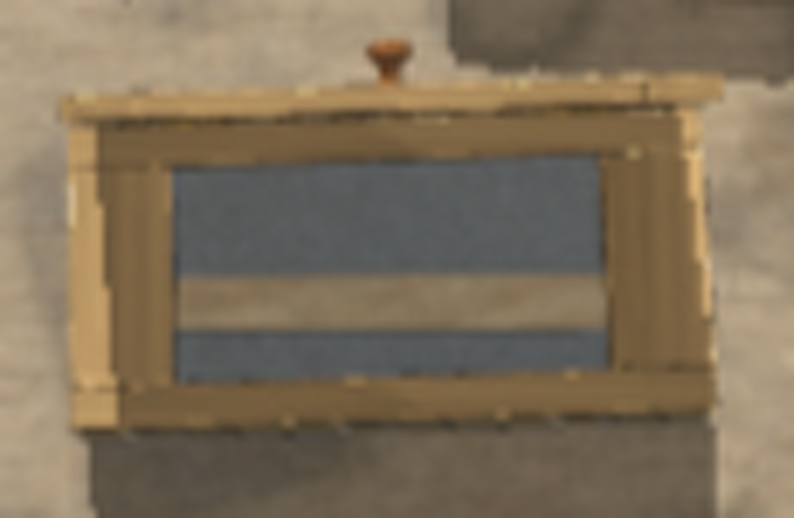

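View pics/sc.png

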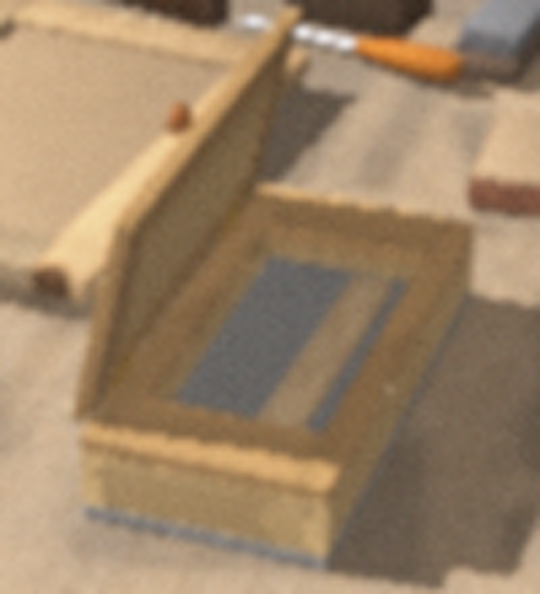

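The enlarged top view gives these crop pixels:
- Frame near corners at (72,428) and (713,405).
- Opening corners at (175,168), (600,155), (608,370) and (175,382).
- Lath strip edges at v 274 and 330.
- Door free edge from (62,108) to (720,88).

In the side crop, the door's free edge ends at (125,225) and (290,12).

```bash
cat >> h.py <<'E'
T=lambda u,v:(205+u/6.9-.4,155+v/6.9-.4)
S=lambda u,v:(205+u/5.4-.4,125+v/5.4-.4)
E
python3 - <<'E'
from h import *
np.set_printoptions(precision=4,suppress=True)
t=ctrl.get_image('top');s=ctrl.get_image('side')
for n,p in dict(fl=(72,428),fr=(713,405),o1=(175,168),o2=(600,155),o3=(608,370),o4=(175,382)).items(): print(n,atz(t,*T(*p),.062))
op=np.mean([atz(t,*T(*p),.062) for p in((175,168),(600,155),(608,370),(175,382))],0);print('centre',op)
for p in((178,275),(603,273),(178,330),(607,330)): print('lath',atz(t,*T(*p),.022))
a=atz(t,*T(72,428),.062)-atz(t,*T(713,405),.062);yaw=np.arctan2(a[1],a[0])-np.pi/2
b=(atz(t,*T(175,382),.062)-atz(t,*T(608,370),.062));print('yaw',yaw,np.arctan2(b[1],b[0])-np.pi/2)
for p in((330,490),(470,232),(82,428)): print('side corner',atz(s,*S(*p),.062))
# predicted projection of cabinet/door
for yaw in (yaw,):
  M=R.from_euler('z',yaw).as_matrix(); c=np.array([op[0],op[1],0])
  W=lambda p:c+M@np.array(p)
  fT=lambda q:((q[0]-204.6)*6.9,(q[1]-154.6)*6.9)
  fS=lambda q:((q[0]-204.6)*5.4,(q[1]-124.6)*5.4)
  for p in((-.08,.167,.062),(-.08,-.167,.062),(.08,.167,.062),(.08,-.167,.062)): print(p,W(p),fT(proj(t,W(p))),fS(proj(s,W(p))))
  for th in(1.1,1.2,1.3,1.4):
    for y in(.155,-.155):
      p=(.08-.15*np.cos(th),y,.062+.15*np.sin(th)); print(th,fT(proj(t,W(p))),fS(proj(s,W(p))))
E
```

```text
fl [0.4692 0.1188 0.062 ]
fr [ 0.4742 -0.2114  0.062 ]
o1 [0.6052 0.0646 0.062 ]
o2 [ 0.6074 -0.1588  0.062 ]
o3 [ 0.4935 -0.1581  0.062 ]
o4 [0.492  0.0656 0.062 ]
centre [ 0.5495 -0.0467  0.062 ]
lath [0.5553 0.066  0.022 ]
lath [ 0.5515 -0.1623  0.022 ]
lath [0.5254 0.0663 0.022 ]
lath [ 0.5205 -0.1632  0.022 ]
yaw 0.015027292527102887 0.0068338420210627415
side corner [0.4698 0.123  0.062 ]
side corner [ 0.4748 -0.1958  0.062 ]
side corner [0.6318 0.1166 0.062 ]
(-0.08, 0.167, 0.062) [0.467  0.1191 0.062 ] (np.float64(71.5335834740056), np.float64(432.2955010691322)) (np.float64(336.62097579990325), np.float64(487.2670832419362))
(-0.08, -0.167, 0.062) [ 0.4721 -0.2149  0.062 ] (np.float64(719.9185053047036), np.float64(409.0285360872594)) (np.float64(481.2501925811512), np.float64(219.8032045908281))
(0.08, 0.167, 0.062) [0.627  0.1215 0.062 ] (np.float64(66.58677674993123), np.float64(129.896617146944)) (np.float64(86.07467493965362), np.float64(433.9171766084368))
(0.08, -0.167, 0.062) [ 0.632  -0.2125  0.062 ] (np.float64(699.930441334781), np.float64(107.30640276440239)) (np
[... 408 characters left out ...]
032932513216), np.float64(242.49949035130717))
1.2 (np.float64(726.1265829046016), np.float64(148.2486178963796)) (np.float64(337.6545792210607), np.float64(22.88870080036317))
1.3 (np.float64(60.061326836967055), np.float64(139.9114287805155)) (np.float64(150.89763519267433), np.float64(231.10481350404257))
1.3 (np.float64(725.7114533550948), np.float64(116.16424667295504)) (np.float64(317.8497800749561), np.float64(13.4035401572193))
1.4 (np.float64(58.792343645352396), np.float64(107.6597700626841)) (np.float64(127.15667745743657), np.float64(221.7795063560653))
1.4 (np.float64(724.7461188880621), np.float64(83.9171317360539)) (np.float64(297.4816238049892), np.float64(5.788289659824494))
```

The model fits the pictures: cabinet centre at about (0.551, -0.046), yaw about 0.01, door about 1.35 rad, lath midline at x about 0.538. I'll write a small planner that gives the numbers for each move.

```bash
cat >> h.py <<'E'
np.set_printoptions(precision=3,suppress=True)
YAW=.012
def Rt(tilt=0): # tool x=cabinet y, y=cabinet x, z down; tilt about world x (+ raises +y end)
    return R.from_rotvec([tilt,0,0])*R.from_euler('z',YAW)*R.from_matrix([[0,1,0],[1,0,0],[0,0,-1]])
def go(pos,tilt=0):
    s=ctrl.get_state(); r0=R.from_rotvec(s['tool_rot'])
    sh=r0.inv().apply(np.array(pos)-s['position'])/.3; tu=(r0.inv()*Rt(tilt)).as_rotvec()/np.radians(60)
    print(sh,tu)
E
python3 - <<'E'
from h import *
go((.50,-.05,.25))
E
```

```text
[ 1.478 -1.378 -0.169] [-0.001 -0.001 -1.139]
```

jog_arm --moves '[0.1,-0.09,-0.1,0,0,-0.07,-1,0.2,-0.18,-0.17,0,0,-0.15,-1,0.3,-0.27,-0.17,0,0,-0.22,-1,0.4,-0.36,-0.17,0,0,-0.3,-1,0.5,-0.45,-0.17,0,0,-0.37,-1,0.6,-0.55,-0.17,0,0,-0.45,-1,0.7,-0.65,-0.17,0,0,-0.52,-1,0.75,-0.7,-0.17,0,0,-0.57,-1]' --newtons 30

```text
time: 1.2
position: [0.3766, -0.3189, 0.2509]
tool_rot: [2.762, 1.496, 0.0]
ft_force: [0.0, -0.1, 0.5]
grip_width: 0.172
grip_force: 0.0
```

Run:
```python
from h import *
print(ctrl.get_state()['position'])
go((.50,-.05,.25))
```

```text
[ 0.377 -0.319  0.251]
[ 0.975 -0.146  0.003] [ 0.     0.    -0.564]
```

jog_arm --moves '[0.12,-0.02,0,0,0,-0.07,-1,0.26,-0.04,0,0,0,-0.15,-1,0.4,-0.06,0,0,0,-0.23,-1,0.54,-0.08,0,0,0,-0.31,-1,0.68,-0.1,0,0,0,-0.39,-1,0.82,-0.12,0,0,0,-0.47,-1,0.93,-0.14,0,0,0,-0.54,-1,0.975,-0.146,0,0,0,-0.564,-1]'

```text
time: 2.2
position: [0.5006, -0.051, 0.2506]
tool_rot: [-2.209, -2.234, -0.0]
ft_force: [-0.7, -0.8, 0.4]
grip_width: 0.007
grip_force: 0.0
```

Run:
```python
from h import *
print(ctrl.get_state()['position'])
go((.555,-.05,.175))
```

```text
[ 0.501 -0.051  0.251]
[0.001 0.181 0.252] [-0.    -0.    -0.001]
```

jog_arm --moves '[0,0,0.05,0,0,0,-1,0,0.02,0.12,0,0,0,-1,0,0.05,0.19,0,0,0,-1,0,0.09,0.25,0,0,0,-1,0,0.13,0.25,0,0,0,-1,0,0.17,0.25,0,0,0,-1,0,0.2,0.25,0,0,0,-1,0,0.22,0.25,0,0,0,-1]'

```text
time: 3.2
position: [0.5669, -0.053, 0.1761]
tool_rot: [2.214, 2.228, 0.001]
ft_force: [-0.9, 0.1, 1.0]
grip_width: 0.006
grip_force: 0.0
```

Run:
```python
from h import *
p=ctrl.get_state()['position'];print(p)
for th in np.arange(1.35,2.56,.1):
    q=np.array([.631-.12*np.cos(th)-.015,0,.062+.12*np.sin(th)])
    print(round(th,2),q,'y',(q[0]-p[0])/.3,'z',-(q[2]-p[2])/.3)
```

```text
[ 0.567 -0.053  0.176]
1.35 [0.59  0.    0.179] y 0.07604236073673962 z -0.00993043716453886
1.45 [0.602 0.    0.181] y 0.11544392782700956 z -0.016726290448910535
1.55 [0.614 0.    0.182] y 0.155327104452719 z -0.019554599709618037
1.65 [0.625 0.    0.182] y 0.19529339109664962 z -0.01838710541544275
1.75 [0.637 0.    0.18 ] y 0.2349434578337532 z -0.013235472783449942
1.85 [0.649 0.    0.177] y 0.2738811343037614 z -0.0041511752239951445
1.95 [0.66  0.    0.173] y 0.31171736811447104 z 0.008775019964577154
2.05 [0.671 0.    0.168] y 0.3480741121246415 z 0.025413958512774764
2.15 [0.682 0.    0.162] y 0.38258810176606484 z 0.04559938964672587
2.25 [0.691 0.    0.155] y 0.41491448466305186 z 0.0691296272109565
2.35 [0.7   0.    0.147] y 0.4447302662833778 z 0.09576956484978731
2.45 [0.708 0.    0.139] y 0.4717375371928793 z 0.1252530251123236
2.55 [0.716 0.    0.129] y 0.4956664496680452 z 0.1572854190095585
```

jog_arm --moves '[0,0.03,0,0,0,0,-1,0,0.06,-0.01,0,0,0,-1,0,0.09,-0.015,0,0,0,-1,0,0.12,-0.018,0,0,0,-1,0,0.15,-0.02,0,0,0,-1,0,0.18,-0.02,0,0,0,-1,0,0.21,-0.016,0,0,0,-1,0,0.235,-0.013,0,0,0,-1]'

```text
time: 4.2
position: [0.6371, -0.0525, 0.1793]
tool_rot: [-2.214, -2.229, 0.0]
ft_force: [-1.9, 0.1, 0.8]
grip_width: 0.006
grip_force: 0.8
```

Run:
```python
from h import *
s=ctrl.get_state();p=s['position'];print(p,s['ft_force'],s['torque'])
for th in np.arange(1.85,2.6,.1):
    q=np.array([.631-.12*np.cos(th)-.015,0,.062+.12*np.sin(th)])
    print(round(th,2),'y',(q[0]-p[0])/.3,'z',-(q[2]-p[2])/.3)
```

```text
[ 0.637 -0.052  0.179] [-1.873  0.138  0.817] [ 0.068  0.253 -0.012]
1.85 y 0.039818182369438425 z 0.0065733741568425414
1.95 y 0.0776544161801481 z 0.01949956934541484
2.05 y 0.1140111601903182 z 0.03613850789361245
2.15 y 0.14852514983174156 z 0.05632393902756355
2.25 y 0.18085153272872895 z 0.0798541765917941
2.35 y 0.2106673143490549 z 0.10649411423062491
2.45 y 0.2376745852585564 z 0.1359775744931612
2.55 y 0.26160349773372227 z 0.168009968390396
```

jog_arm --moves '[0,0.04,0.006,0,0,0,-1,0,0.078,0.02,0,0,0,-1,0,0.114,0.036,0,0,0,-1,0,0.148,0.056,0,0,0,-1,0,0.181,0.08,0,0,0,-1,0,0.211,0.106,0,0,0,-1,0,0.225,0.12,0,0,0,-1,0,0.238,0.136,0,0,0,-1]'

```text
time: 5.2
position: [0.7083, -0.052, 0.1385]
tool_rot: [2.214, 2.229, 0.0]
ft_force: [-0.8, 0.7, 1.5]
grip_width: 0.001
grip_force: 0.6
```

Run:
```python
from h import *
s=ctrl.get_state();p=s['position'];print(p,s['ft_force'])
t=ctrl.get_image('side'); a=t['pixels'][110:240,190:310]; cv2.imwrite('pics/s2.png',cv2.cvtColor(cv2.resize(a,None,fx=4.5,fy=4.5,interpolation=cv2.INTER_CUBIC),cv2.COLOR_RGB2BGR))
M=R.from_euler('z',YAW).as_matrix();c=np.array([.551,-.046,0])
for th in(2.2,2.3,2.4,2.5,2.6):
  for y in(.155,-.155):
    q=proj(t,c+M@np.array([.08-.15*np.cos(th),y,.062+.15*np.sin(th)])); print(th,y,(q[0]-189.6)*4.5,(q[1]-109.6)*4.5)
```

```text
[ 0.708 -0.052  0.139] [-0.758  0.701  1.475]
2.2 0.155 23.72418296637737 256.5622609217439
2.2 -0.155 184.91834944937926 81.01958512322751
2.3 0.155 9.80488292706697 265.04185531191166
2.3 -0.155 172.247542333833 89.1189203190829
2.4 0.155 -2.5999356502473603 274.9966801030082
2.4 -0.155 160.8263655986658 98.51610105750767
2.5 0.155 -13.386967443561858 286.2962210215377
2.5 -0.155 150.75488080286996 109.09361128340883
2.6 0.155 -22.474307023679813 298.7997280989069
2.6 -0.155 142.11553537553246 120.72467226739289
```

View pics/s2.png

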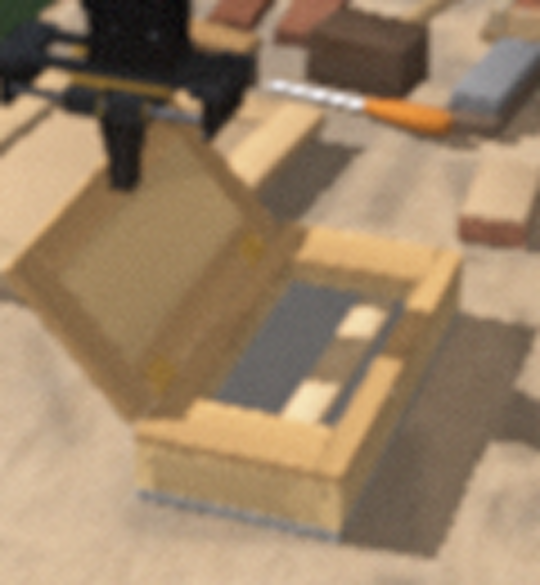

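The door is near 2.3 rad (its free edge's left corner is at crop (8,270)), so the contact lags the path by about 0.15 rad. I'll push on.

jog_arm --moves '[0,0.012,0.016,0,0,0,-1,0,0.024,0.032,0,0,0,-1,0,0.035,0.049,0,0,0,-1,0,0.045,0.066,0,0,0,-1,0,0.05,0.075,0,0,0,-1,0,0.054,0.084,0,0,0,-1,0,0.058,0.092,0,0,0,-1,0,0.06,0.098,0,0,0,-1]'

```text
time: 6.25
position: [0.726, -0.0519, 0.1093]
tool_rot: [2.214, 2.229, -0.0]
ft_force: [0.5, -0.5, 1.4]
grip_width: 0.004
grip_force: 0.5
```

Run:
```python
from h import *
s=ctrl.get_state();p=s['position'];print(p,s['ft_force'])
t=ctrl.get_image('side'); a=t['pixels'][110:240,170:290]; cv2.imwrite('pics/s3.png',cv2.cvtColor(cv2.resize(a,None,fx=4.5,fy=4.5,interpolation=cv2.INTER_CUBIC),cv2.COLOR_RGB2BGR))
```

```text
[ 0.726 -0.052  0.109] [ 0.455 -0.544  1.351]
```

View pics/s3.png

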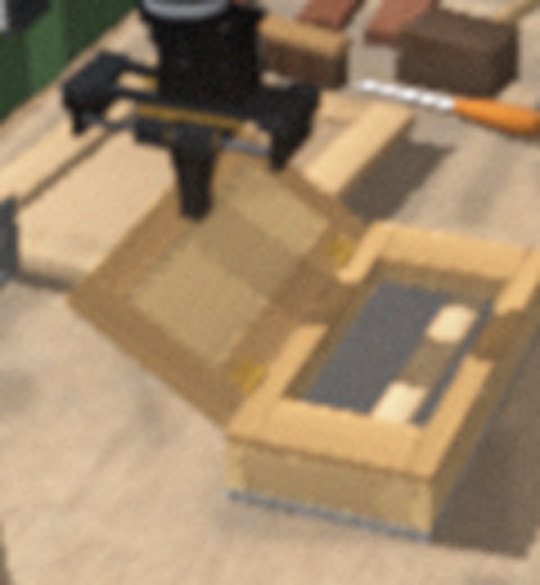

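The door's corner sits at crop (72,300), which matches about 2.58 rad, so the door is back. Next I go up and over the lath.

jog_arm --moves '[0,-0.03,-0.08,0,0,0,-1,0,-0.1,-0.2,0,0,0,-1,0.005,-0.2,-0.25,0,0,0,-0.05,0.01,-0.32,-0.25,0,0,0,-0.05,0.013,-0.44,-0.2,0,0,0,-0.05,0.013,-0.54,-0.15,0,0,0,-0.05,0.013,-0.61,-0.1,0,0,0,-0.05,0.013,-0.627,-0.05,0,0,0,-0.05]'

```text
time: 7.3
position: [0.5372, -0.0495, 0.1255]
tool_rot: [2.212, 2.226, -0.0]
ft_force: [-0.1, 0.2, 0.1]
grip_width: 0.466
grip_force: 0.0
```

Run:
```python
from h import *
s=ctrl.get_state();p=s['position'];print(p,s['ft_force'],s['grip_width'])
t=ctrl.get_image('top'); a=t['pixels'][140:240,190:330]; cv2.imwrite('pics/t4.png',cv2.cvtColor(cv2.resize(a,None,fx=5.6,fy=5.6,interpolation=cv2.INTER_CUBIC),cv2.COLOR_RGB2BGR))
go((.538,-.048,.013))
```

```text
[ 0.537 -0.05   0.125] [-0.072  0.207  0.104] 0.46590042533544035
[0.005 0.007 0.367] [-0.001  0.001 -0.006]
```

View pics/t4.png

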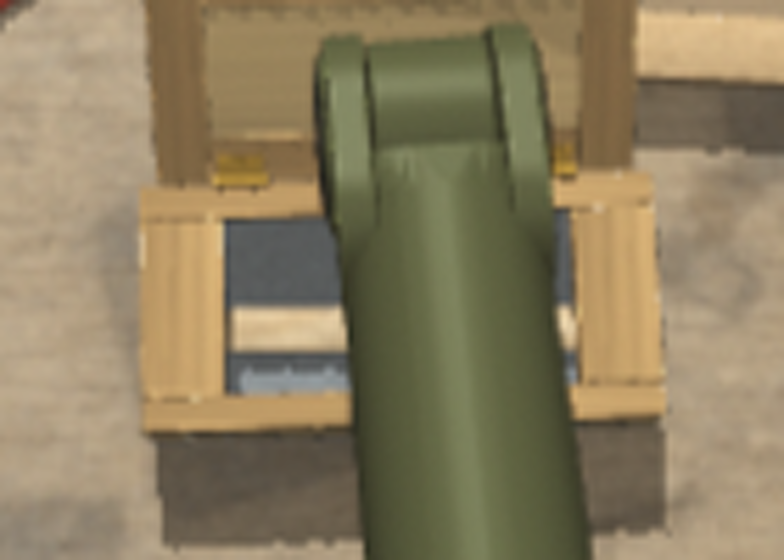

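The lath lies where I measured it: its midline is at crop v of about 329, running under the frame at both ends. I'll lower and grip.

jog_arm --moves '[0.002,0.005,0.05,0,0,0,-0.05,0.005,0.007,0.11,0,0,0,-0.05,0.005,0.007,0.17,0,0,0,-0.05,0.005,0.007,0.23,0,0,0,-0.05,0.005,0.007,0.28,0,0,0,-0.05,0.005,0.007,0.32,0,0,0,-0.05,0.005,0.007,0.345,0,0,0,-0.05,0.005,0.007,0.355,0,0,0,-0.05]'

```text
time: 8.35
position: [0.5399, -0.0477, 0.0175]
tool_rot: [-2.214, -2.229, 0.0]
ft_force: [-0.0, 0.5, -0.6]
grip_width: 0.471
grip_force: 0.0
```

Run:
```python
from h import *
ctrl.get_image('top')
s=ctrl.get_state();p=s['position'];print(p,s['ft_force'],s['grip_width'])
go((.538,-.048,.013))
```

```text
[ 0.54  -0.048  0.017] [-0.078  0.337  0.623] 0.47523081143914037
[-0.001 -0.006  0.015] [-0.     0.    -0.005]
```

jog_arm --moves '[0,-0.005,0.007,0,0,0,-0.05,0,-0.005,0.012,0,0,0,-0.05,0,-0.005,0.012,0,0,0,-0.4,0,-0.005,0.012,0,0,0,-1,0,-0.005,0.012,0,0,0,-1,0,-0.005,0.012,0,0,0,-1,0,-0.005,0.012,0,0,0,-1,0,-0.005,0.012,0,0,0,-1]' --newtons 35

```text
time: 9.4
position: [0.5384, -0.0477, 0.0142]
tool_rot: [2.214, 2.229, -0.0]
ft_force: [-1.0, -0.7, 0.1]
grip_width: 0.013
grip_force: 0.0
```

The fingers shut without the lath, so I need a look.

Run:
```python
from h import *
s=ctrl.get_state();print(s['position'],s['grip_width'])
L=[]
for n,(a,b,c,d),f in(('side',(125,230,215,305),5),('top',(160,225,210,315),5)):
    t=ctrl.get_image(n)['pixels'][a:b,c:d]; L.append(cv2.resize(t,None,fx=f,fy=f,interpolation=cv2.INTER_CUBIC))
h=max(i.shape[0] for i in L)
L=[cv2.copyMakeBorder(i,0,h-i.shape[0],0,0,0) for i in L]
o=np.hstack(L); o=cv2.resize(o,None,fx=.8,fy=.8,interpolation=cv2.INTER_AREA); print(o.shape)
cv2.imwrite('pics/c5.png',o[:,:,::-1])
```

```text
[ 0.538 -0.048  0.014] 0.013157126737562185
(420, 780, 3)
```

View pics/c5.png

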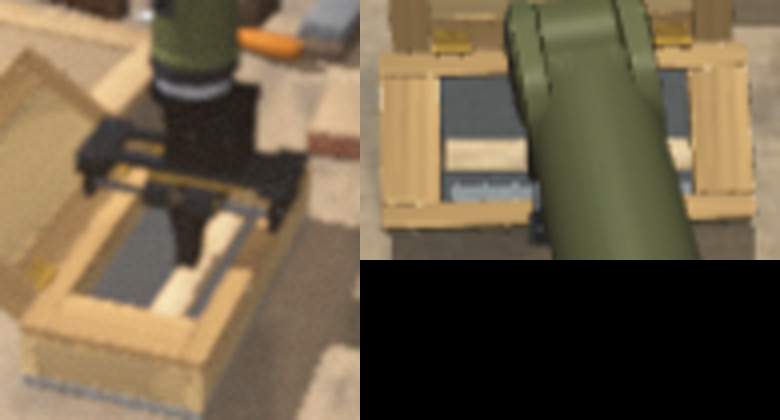

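The side view shows the shut fingers ending at or above the lath. I'll check the geometry against both cameras.

Run:
```python
from h import *
s=ctrl.get_image('side');t=ctrl.get_image('top')
P=lambda u,v:(215+u/4-.4,125+v/4-.4)
for p in((155,307),(185,312),(215,210),(243,216)): print('lath side edge',atz(s,*P(*p),.022))
f=lambda q:((q[0]-214.6)*4,(q[1]-124.6)*4)
print('tcp',f(proj(s,(.538,-.048,.014))),'at .024',f(proj(s,(.538,-.048,.024))))
for x in(.524,.552): print('lath exp',[f(proj(s,(x,y,.022))) for y in(.03,-.048,-.12)])
# raw finer crop
a=s['pixels'][165:210,240:285]; cv2.imwrite('pics/c6.png',cv2.resize(a,None,fx=12,fy=12,interpolation=cv2.INTER_CUBIC)[:,:,::-1])
```

```text
lath side edge [0.553 0.01  0.022]
lath side edge [0.526 0.008 0.022]
lath side edge [ 0.554 -0.162  0.022]
lath side edge [ 0.526 -0.161  0.022]
tcp (np.float64(192.20424649544282), np.float64(283.2987612934876)) at .024 (np.float64(192.4323176757622), np.float64(274.03470395915167))
lath exp [(np.float64(178.21802340707757), np.float64(326.4443059353573)), (np.float64(207.21324367597288), np.float64(278.9928752036443)), (np.float64(232.0408322611239), np.float64(238.361881920673))]
lath exp [(np.float64(147.595448864403), np.float64(319.7629329955288)), (np.float64(177.6339548004595), np.float64(272.807676782769)), (np.float64(203.364547620684), np.float64(232.58641607986567))]
```

View pics/c6.png

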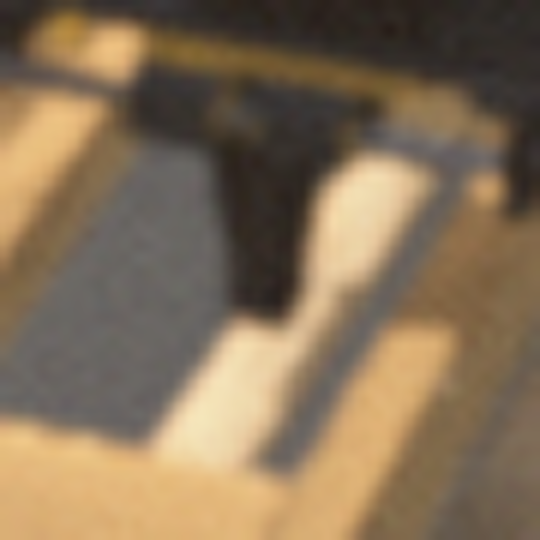

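The visible tip is at side-picture (261,191), about 18 mm above where the reported TCP would be, so the fingers closed over the lath. I'll open them and go lower, watching the force.

jog_arm --moves '[0,0,0,0,0,0,-0.05,0,0,0,0,0,0,-0.05,0,0,0,0,0,0,-0.05,0,0,0,0,0,0,-0.05,0,0,0.01,0,0,0,-0.05,0,0,0.02,0,0,0,-0.05,0,0,0.027,0,0,0,-0.05,0,0,0.033,0,0,0,-0.05]'

```text
time: 10.6
position: [0.5383, -0.0477, 0.0041]
tool_rot: [-2.214, -2.229, 0.0]
ft_force: [-0.5, -0.0, 0.8]
grip_width: 0.474
grip_force: 0.0
```

jog_arm --moves '[0,0,0.004,0,0,0,-0.05,0,0,0.008,0,0,0,-0.05,0,0,0.012,0,0,0,-0.05,0,0,0.016,0,0,0,-0.05,0,0,0.02,0,0,0,-0.05,0,0,0.023,0,0,0,-0.05,0,0,0.023,0,0,0,-0.05,0,0,0.023,0,0,0,-0.05]'

```text
time: 11.6
position: [0.5385, -0.0477, -0.0025]
tool_rot: [2.214, 2.229, -0.0]
ft_force: [-1.1, -0.3, 0.4]
grip_width: 0.476
grip_force: 0.0
```

Run:
```python
from h import *
s=ctrl.get_state();print(s['position'],s['ft_force'],s['grip_width'])
a=ctrl.get_image('side')['pixels'][155:215,235:295]; cv2.imwrite('pics/c7.png',cv2.resize(a,None,fx=9,fy=9,interpolation=cv2.INTER_CUBIC)[:,:,::-1])
```

```text
[ 0.538 -0.048 -0.003] [-1.114 -0.325  0.363] 0.47645410466081306
```

View pics/c7.png

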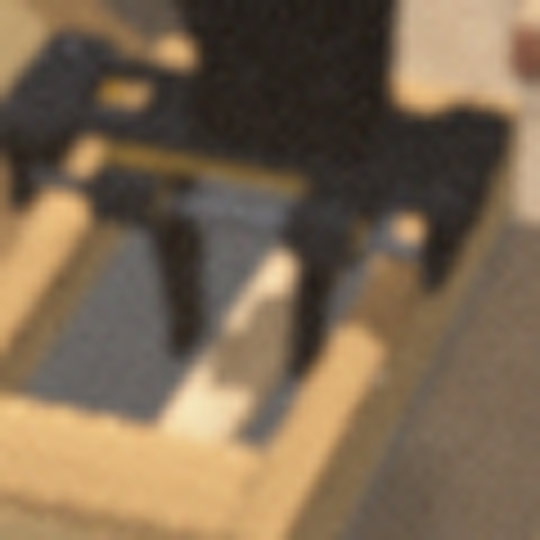

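The fingers now straddle the lath, with tips at crop (183,352) and (305,370). I go slightly lower, then grip.

jog_arm --moves '[0,0,0.004,0,0,0,-0.05,0,0,0.009,0,0,0,-0.05,0,0,0.009,0,0,0,-0.4,0,0,0.009,0,0,0,-1,0,0,0.009,0,0,0,-1,0,0,0.009,0,0,0,-1,0,0,0.009,0,0,0,-1,0,0,0.009,0,0,0,-1]' --newtons 40

```text
time: 12.65
position: [0.5384, -0.0477, -0.0053]
tool_rot: [-2.214, -2.229, 0.0]
ft_force: [0.3, 0.4, -0.2]
grip_width: 0.309
grip_force: 39.9
```

Gripped: opening 0.309 is 27 mm, at 40 N. I'll lift a few millimetres and slide toward -y.

jog_arm --moves '[0,0,-0.015,0,0,0,-1,0,0,-0.03,0,0,0,-1,-0.01,0,-0.03,0,0,0,-1,-0.025,0,-0.03,0,0,0,-1,-0.04,0,-0.03,0,0,0,-1,-0.05,0,-0.03,0,0,0,-1,-0.06,0,-0.03,0,0,0,-1,-0.06,0,-0.03,0,0,0,-1]'

```text
time: 13.65
position: [0.5385, -0.0661, 0.0037]
tool_rot: [2.215, 2.228, -0.0]
ft_force: [-0.4, -0.1, -0.4]
grip_width: 0.309
grip_force: 39.9
```

Run:
```python
from h import *
t=ctrl.get_image('top');s=ctrl.get_state();print(s['position'],s['ft_force'],s['grip_width'],s['grip_force'])
x=s['position'][0]
for y in np.arange(.075,.02,-.004):
    u,v=proj(t,(x,y,.031)); print(round(y,3),round(u,1),round(v,1),cv2.getRectSubPix(t['pixels'],(1,3),(u,v)).mean((0,1)))
```

```text
[ 0.539 -0.066  0.004] [ 0.117  0.155 -1.014] 0.31415448682354874 39.92148041725159
0.075 227.8 198.6 [212.667 175.    117.   ]
0.071 228.9 198.5 [198.667 163.333 110.333]
0.067 230.0 198.5 [83.    78.333 70.667]
0.063 231.1 198.5 [90.    93.    92.333]
0.059 232.2 198.5 [110.333 115.    114.667]
0.055 233.3 198.5 [146.667 151.333 151.   ]
0.051 234.4 198.4 [170.333 162.667 147.333]
0.047 235.4 198.4 [203.667 181.    143.333]
0.043 236.5 198.4 [213.    186.333 143.667]
0.039 237.6 198.4 [211.333 184.333 142.   ]
0.035 238.7 198.3 [211.333 184.667 141.667]
0.031 239.8 198.3 [211.333 184.667 141.333]
0.027 240.9 198.3 [212.    185.    142.667]
0.023 242.0 198.3 [214.    187.333 144.333]
```

The +y end is at y of about 0.050, so the lath centre is 9 mm to -y of the grip. That leaves 17 mm clear of the frame edge. Next I plan the tilt.

```bash
cat > plan.py <<'E'
from h import *
def rows(wp,x=.5385,off=(-.009,0,-.021)):
    s=ctrl.get_state(); r0=R.from_rotvec(s['tool_rot'])
    for phi,yl,zl in wp:
        C=np.array([x,yl+.125*np.cos(phi),zl+.125*np.sin(phi)]); P=C-Rt(phi).apply(off)
        print(phi,yl,r0.inv().apply(P-s['position'])/.3,(r0.inv()*Rt(phi)).as_rotvec()/np.radians(60))
E
python3 -c "
from plan import *
rows([(.05,-.199,.024),(.1,-.198,.023),(.15,-.197,.022),(.2,-.197,.022),(.26,-.196,.022),(.32,-.196,.022),(.37,-.196,.022),(.4,-.196,.022)])"
```

```text
0.05 -0.199 [ 0.005 -0.    -0.02 ] [-0.001  0.048 -0.005]
0.1 -0.198 [ 0.011 -0.    -0.039] [-0.001  0.095 -0.005]
0.15 -0.197 [ 0.015 -0.    -0.059] [-0.001  0.143 -0.005]
0.2 -0.197 [ 0.014 -0.    -0.081] [-0.002  0.191 -0.005]
0.26 -0.196 [ 0.016 -0.    -0.108] [-0.002  0.248 -0.005]
0.32 -0.196 [ 0.012 -0.    -0.135] [-0.003  0.306 -0.005]
0.37 -0.196 [ 0.008 -0.    -0.157] [-0.003  0.353 -0.005]
0.4 -0.196 [ 0.005 -0.    -0.17 ] [-0.004  0.382 -0.005]
```

jog_arm --moves '[0.005,0,-0.02,0,0.048,0,-1,0.011,0,-0.039,0,0.095,0,-1,0.015,0,-0.059,0,0.143,0,-1,0.014,0,-0.081,0,0.191,0,-1,0.016,0,-0.108,0,0.248,0,-1,0.012,0,-0.135,0,0.306,0,-1,0.008,0,-0.157,0,0.353,0,-1,0.005,0,-0.17,0,0.382,0,-1]'

```text
time: 14.7
position: [0.5386, -0.0648, 0.0548]
tool_rot: [-1.995, -2.007, -0.405]
ft_force: [0.2, 0.3, -0.7]
grip_width: 0.311
grip_force: 39.9
```

Run:
```python
from plan import *
t=ctrl.get_image('top');sd=ctrl.get_image('side')
s=ctrl.get_state();r=R.from_rotvec(s['tool_rot']);print(s['position'],s['ft_force'],s['torque'],s['grip_width'],s['grip_force'])
print('tool x',r.apply([1,0,0]))
C=s['position']+r.apply([-.009,0,-.021]);d=r.apply([1,0,0]);n=-r.apply([0,0,1])
print('ends',C-.125*d,C+.125*d)
for im in(t,sd):
  for k in np.arange(.09,.15,.005):
    q=proj(im,C+k*d+.006*n); print(round(k,3),[round(a,1) for a in q],cv2.getRectSubPix(im['pixels'],(1,1),q)[0,0])
rows([(.4,-.196+.0092*i,.022+.0039*i) for i in range(1,9)])
```

```text
[ 0.539 -0.065  0.055] [-0.132 -0.155 -0.848] [-0.553 -0.088 -0.05 ] 0.3094004282795664 39.92155730724335
tool x [-0.004  0.921  0.389]
ends [ 0.539 -0.197  0.022] [0.538 0.033 0.119]
0.09 [np.float64(248.3), np.float64(194.4)] [214 188 145]
0.095 [np.float64(247.0), np.float64(194.3)] [211 185 142]
0.1 [np.float64(245.6), np.float64(194.2)] [209 182 139]
0.105 [np.float64(244.3), np.float64(194.2)] [207 180 137]
0.11 [np.float64(242.9), np.float64(194.1)] [208 181 138]
0.115 [np.float64(241.5), np.float64(194.0)] [207 181 137]
0.12 [np.float64(240.2), np.float64(194.0)] [215 187 144]
0.125 [np.float64(238.8), np.float64(193.9)] [195 172 135]
0.13 [np.float64(237.4), np.float64(193.8)] [121 112  99]
0.135 [np.float64(236.1), np.float64(193.8)] [94 95 96]
0.14 [np.float64(234.7), np.float64(193.7)] [93 95 94]
0.145 [np.float64(233.3), np.float64(193.6)] [95 97 97]
0.09 [np.float64(258.7), np.float64(178.9)] [221 190 149]
0.095 [np.float64(258.2), np.float64(179.1)] [223 192 149]
0.1 [np.float64(257.8), np.float64(179.3)] [224 192 148]
0.105 [np.float64(257.3), np.float64(179.5)] [224 
[... 261 characters left out ...]
55.1), np.float64(180.4)] [233 206 162]
0.135 [np.float64(254.6), np.float64(180.6)] [235 209 164]
0.14 [np.float64(254.1), np.float64(180.8)] [237 212 166]
0.145 [np.float64(253.7), np.float64(181.0)] [238 213 168]
0.4 -0.18680000000000002 [ 0.037 -0.001  0.   ] [-0.002  0.    -0.007]
0.4 -0.1776 [ 0.07 -0.    0.  ] [-0.002  0.    -0.007]
0.4 -0.1684 [ 0.103 -0.     0.   ] [-0.002  0.    -0.007]
0.4 -0.1592 [ 0.137 -0.     0.   ] [-0.002  0.    -0.007]
0.4 -0.15000000000000002 [ 0.17 -0.    0.  ] [-0.002  0.    -0.007]
0.4 -0.1408 [0.203 0.    0.   ] [-0.002  0.    -0.007]
0.4 -0.1316 [0.237 0.    0.   ] [-0.002  0.    -0.007]
0.4 -0.12240000000000001 [0.27 0.   0.  ] [-0.002  0.    -0.007]
```

The lath is tilted as planned, with its ends at z 0.022 and 0.119 and the top view agreeing. Now I draw it out along its axis.

jog_arm --moves '[0,0,0,0,0,0,-1,0.03,0,0,0,0,0,-1,0.07,0,0,0,0,0,-1,0.11,0,0,0,0,0,-1,0.15,0,0,0,0,0,-1,0.19,0,0,0,0,0,-1,0.22,0,0,0,0,0,-1,0.24,0,0,0,0,0,-1]'

```text
time: 15.8
position: [0.5381, 0.0027, 0.083]
tool_rot: [-1.994, -2.008, -0.404]
ft_force: [1.1, 0.4, -0.3]
grip_width: 0.315
grip_force: 39.9
```

Run:
```python
from plan import *
s=ctrl.get_state();print(s['position'],s['ft_force'],s['torque'],s['grip_width'])
# raise straight up first, then level with centre over cabinet, lath centre z .17
C=(.545,-.05,.172)
rows([(.4,-.13,.075),(.4,-.135,.10),(.35,-.14,.115),(.28,-.15,.13),(.21,-.16,.142),(.14,-.17,.155),(.07,-.173,.163),(0,-.175,.172)])
```

```text
[0.538 0.003 0.083] [ 1.095  0.381 -0.285] [-0.534 -0.098  0.006] 0.3149720411234471
0.4 -0.13 [ 0.029  0.001 -0.078] [-0.002  0.    -0.005]
0.4 -0.135 [ 0.046  0.001 -0.161] [-0.002  0.    -0.005]
0.35 -0.14 [ 0.046  0.001 -0.191] [-0.002 -0.048 -0.005]
0.28 -0.15 [ 0.027  0.001 -0.219] [-0.001 -0.114 -0.005]
0.21 -0.16 [ 0.002  0.    -0.239] [-0.001 -0.181 -0.005]
0.14 -0.17 [-0.023  0.    -0.263] [-0.    -0.248 -0.005]
0.07 -0.173 [-0.036  0.    -0.263] [ 0.    -0.315 -0.005]
0 -0.175 [-0.046  0.    -0.265] [ 0.001 -0.382 -0.005]
```

jog_arm --moves '[0.029,0,-0.078,0,0,0,-1,0.046,0,-0.161,0,0,0,-1,0.046,0,-0.191,0,-0.048,0,-1,0.027,0,-0.219,0,-0.114,0,-1,0.002,0,-0.239,0,-0.181,0,-1,-0.023,0,-0.263,0,-0.248,0,-1,-0.036,0,-0.263,0,-0.315,0,-1,-0.046,0,-0.265,0,-0.382,0,-1]'

```text
time: 16.8
position: [0.5382, -0.0412, 0.1505]
tool_rot: [2.212, 2.227, -0.004]
ft_force: [-0.1, -0.0, -1.3]
grip_width: 0.311
grip_force: 39.9
```

jog_arm --moves '[0,0,0,0,0,0,-1,0,0,0,0,0,0,-1,0,0,0,0,0,0,-1,0,0,0,0,0,0,-1,0,0,0,0,0,0,-1,0,0,0,0,0,0,-1,0,0,0,0,0,0,-1,0,0,0,0,0,0,-1]'

```text
time: 17.8
position: [0.5384, -0.0415, 0.1506]
tool_rot: [2.214, 2.229, -0.0]
ft_force: [0.2, 0.1, -0.8]
grip_width: 0.314
grip_force: 39.9
```

Run:
```python
from plan import *
sd=ctrl.get_image('side');t=ctrl.get_image('top')
s=ctrl.get_state();r=R.from_rotvec(s['tool_rot']);print(s['time'],s['position'],s['ft_force'],s['grip_width'],s['grip_force'],abs(s['qd']).max())
C=s['position']+r.apply([-.009,0,-.021]);d=r.apply([1,0,0]);print(C,d)
for k in (.06,.09,.11,.12,.13,.14,.15):
    for sg in(1,-1):
        q=proj(t,C+sg*k*d+[0,0,.006]); print(sg*k,t['pixels'][int(round(q[1])),int(round(q[0]))],end=' ')
        q=proj(sd,C+sg*k*d+[-.007,0,.006]); print(sd['pixels'][int(round(q[1])),int(round(q[0]))])
# door: edge corner contrast around predicted edge in side view
M=R.from_euler('z',YAW).as_matrix();c=np.array([.551,-.046,0])
for th in(2.2,2.35,2.5,2.55,2.6,2.7): 
    q=proj(sd,c+M@np.array([.08-.149*np.cos(th),.12,.062+.149*np.sin(th)])); print(th,q,sd['pixels'][int(round(q[1])),int(round(q[0]))])
```

```text
17.9 [ 0.538 -0.042  0.151] [ 0.016 -0.348 -0.546] 0.3101067381685139 39.921600222587585 0.0015466846832085756
[ 0.538 -0.051  0.172] [-0.007  1.    -0.   ]
0.06 [219 197 156] [227 195 157]
-0.06 [84 88 58] [182 152 119]
0.09 [219 191 146] [238 213 168]
-0.09 [227 205 164] [197 165 126]
0.11 [207 179 137] [232 202 159]
-0.11 [228 207 167] [110  98  91]
0.12 [214 187 143] [221 188 146]
-0.12 [221 196 155] [107  96  90]
0.13 [206 168 112] [210 179 138]
-0.13 [198 162 107] [122 106  88]
0.14 [185 150 100] [167 143 115]
-0.14 [207 171 115] [102  83  66]
0.15 [188 152 101] [133 118  95]
-0.15 [144 128 106] [87 63 46]
2.2 (np.float64(199.70176115394707), np.float64(161.79243787433188)) [155 121  80]
2.35 (np.float64(195.26146214259887), np.float64(164.70888232632845)) [172 137  98]
2.5 (np.float64(191.58115094830254), np.float64(168.31519561476287)) [191 155 110]
2.55 (np.float64(190.53522708152423), np.float64(169.65336027686658)) [165 131  90]
2.6 (np.float64(189.58304277581442), np.float64(171.05297426758935)) [162 127  88]
2.7 (np.float64(187.96588785733547), np.float64(174.0200961897437)) [149 112  76]
```

```bash
python3 -c "
from bench import ctrl
print(ctrl.close_job())"
```

```text
the job is handed in; nothing more can be done
None
```

I handed the job in at about 18 s, with no verdict returned. The door was last seen at about 2.58 rad, and the lath is gripped at 40 N, level and still, about 10 cm above the face frame. The tape measure and sanding block should be where they were, though I did not check them at the end.

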